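Bring the little jug round to the front of the carousel

TASK

Turn the wooden carousel, by pushing the upright studs near its rim with your fingertips, until the little white jug with the handle stands squarely in front, in line with the pointed nose of the foot board, and leave the carousel at rest there. Do not touch, lift, tip or shift any of the four pieces standing on it, and leave the salad spinner, the steel bowl and the silicone lid where they are.

Things in the scene. Friction and masses are not known exactly. Their poses are not given: they have to be found in the camera images.
- foot: the carousel's fixed dark-wood foot board on the counter: a disc 310 mm across and 12 mm thick with a pointed nose; its axes are those of the board, origin at the centre of its underside; the nose (tip 193 mm from the centre) points along its own -x and marks the front, roughly towards the robot. Does not move.
- front_mark (a point): point in space at the front place: 70 mm from the turning axis towards the nose, level with the top of the turntable disc (36 mm above the counter); fixed to the foot board
- turntable: light-wood disc, 290 mm across, top 36 mm above the counter, turning without limit about the vertical axis through the foot's centre. Origin on the axis, 12 mm above the counter. Four pieces stand loose on it, 70 mm from the axis, towards its +x, +y, -x and -y, and ride along at a calm pace. Bearing friction 0.15 N m (just over 1 N at the rim): it stops almost at once when not pushed.
- stud0 (a point): centre of the top of one of four upright round steel studs fixed near the disc's rim for pushing it round: 14 mm in diameter, top 76 mm above the counter (40 mm above the disc), 132 mm from the turning axis, at 45 degrees in the turntable's frame (counter-clockwise from above), midway between two pieces.
- stud1 (a point): centre of the top of one of four upright round steel studs fixed near the disc's rim for pushing it round: 14 mm in diameter, top 76 mm above the counter (40 mm above the disc), 132 mm from the turning axis, at 135 degrees in the turntable's frame (counter-clockwise from above), midway between two pieces.
- stud2 (a point): centre of the top of one of four upright round steel studs fixed near the disc's rim for pushing it round: 14 mm in diameter, top 76 mm above the counter (40 mm above the disc), 132 mm from the turning axis, at 225 degrees in the turntable's frame (counter-clockwise from above), midway between two pieces.
- stud3 (a point): centre of the top of one of four upright round steel studs fixed near the disc's rim for pushing it round: 14 mm in diameter, top 76 mm above the counter (40 mm above the disc), 132 mm from the turning axis, at 315 degrees in the turntable's frame (counter-clockwise from above), midway between two pieces.
- jug: the little white ceramic jug that must come to the front: open-topped and waisted, 42 mm across and 55 mm tall, with a loop handle on its +y side reaching 37 mm from its axis and a small spout opposite (reaching 29 mm); its yaw on the disc varies and does not matter. Stands loose, upright, in one of the turntable's four places (which one varies). Origin at the centre of its underside. Not to be touched.
- pot: white ceramic pot, bulging, 44 mm across, with a lid and knob, 57 mm tall in all. Stands loose, upright, in one of the turntable's four places (which one varies). Origin at the centre of its underside. Not to be touched.
- caddy: white ceramic square caddy, 39 x 39 mm, 52 mm tall, flat top. Stands loose, upright, in one of the turntable's four places (which one varies). Origin at the centre of its underside. Not to be touched.
- shaker: white ceramic shaker, tapering, 38 mm across at the foot, domed top, 64 mm tall, no handle. Stands loose, upright, in one of the turntable's four places (which one varies). Origin at the centre of its underside. Not to be touched.
- salad_spinner: clear and white plastic salad spinner, 236 mm across, 164 mm tall, loose on the counter to the robot's left (+y); origin at the centre of its underside. Leave alone.
- steel_bowl: open steel bowl, 170 mm across, 75 mm tall, loose on the counter on the robot's right (-y); origin at the centre of its underside. Leave alone.
- silicone_lid: dark silicone lid lying flat, 170 mm across, with a small knob, 26 mm tall in all, loose on the counter at the far right; origin at the centre of its underside. Leave alone.

How it is judged:
At the end, for the whole second after the job is handed in: The jug's axis is within 14 mm (horizontally) of the front mark, i.e. within about 11 degrees of the nose's direction; the turntable is at rest (under 0.05 rad/s); all four pieces stand upright (within 0.15 rad) in their places on the disc; spinner, bowl and lid within 20 mm of where they began (horizontal distance between jug and front_mark below 0.014 m and angular speed of turntable below 0.05 rad/s and height (world z) of each of jug, pot, caddy, shaker below 0.046 m and angle between each of jug, pot, caddy, shaker's own z axis and vertical below 0.15 rad and horizontal distance between each of jug, pot, caddy, shaker and turntable below 0.09 m and distance of each of salad_spinner, steel_bowl, silicone_lid from where it was at the start of the episode below 0.02 m); the robot touches nothing.
It fails at once if the robot touched one of the four pieces on the turntable (over 1 N) (contact force between any of the fingers, the arm and jug above 1 N or contact force between any of the fingers, the arm and pot above 1 N or contact force between any of the fingers, the arm and caddy above 1 N or contact force between any of the fingers, the arm and shaker above 1 N).
It fails at once if a piece on the turntable was lifted (over 20 mm) or tipped (over 0.3 rad) (height (world z) of any of jug, pot, caddy, shaker above 0.056 m or angle between any of jug, pot, caddy, shaker's own z axis and vertical above 0.3 rad).
It fails at once if a piece slid out of its place on the turntable (over about 20 mm) (horizontal distance between any of jug, pot, caddy, shaker and turntable above 0.09 m or horizontal distance between any of jug, pot, caddy, shaker and turntable below 0.05 m or horizontal distance between any of pot, caddy, shaker and jug below 0.079 m or horizontal distance between any of caddy, shaker and pot below 0.079 m or horizontal distance between shaker and caddy below 0.079 m).
It fails at once if the salad spinner, steel bowl or silicone lid was shifted more than 20 mm (distance of any of salad_spinner, steel_bowl, silicone_lid from where it was at the start of the episode above 0.02 m).
It also fails if it takes over 64 s, if anything falls off the work surface, if the arm or the gripper's body presses on something with over 40 N, if the wrist force passes 120 N, or if a joint passes its speed limit or range.

ROBOT

A 6-joint arm with a two-finger parallel gripper is mounted at the origin on the work surface. World frame = base frame: x ahead of the robot, y to its left, z up, the work surface at z = 0. Lengths are in m, angles in rad, forces in N, time in s.
With the tool pointing down it reaches from about 0.35 to 0.875 m from the base axis. Payload 15.5 kg.
Tool frame: the origin (TCP) lies on the centre line of the jaws, within the pads' length; the fingertips stand robot.tip_reach ahead of it and the grasp point (between the pads) is the TCP (robot.tip_reach is the distance from the TCP to the fingertips, in m); z points along the fingers, y is the line along which they close (so a half turn about z gives the same grasp; the last joint's range is limited). The gripper opens to 85 mm and grips with 20 to 120 N. Pads are 22 mm wide; open, the fingers measure 114 mm over their backs; the gripper's body (76 mm by 85 mm) begins 54 mm behind the grasp point. The pads swing forward as they close: fully open they stand 13 mm farther back than shut.
Start: joints at [-1.28, 0.494, 1.345, -0, 1.302, -0.096], TCP at [0.235, -0.579, 0.25] pointing down, gripper open.
Joint ranges: [-2.91, 2.91], [-0.82, 2.16], [0.22, 2.67], [-1.22, 4.37], [0.12, 2.79], [-3.08, 3.08]. Speed limits (rad/s): [1.89, 1.89, 2.57, 3.01, 3.01, 3.01].

INTERFACE

Orientations are given as [roll, pitch, yaw] about the fixed x, y, z axes, in that order (R = Rz(yaw) Ry(pitch) Rx(roll)).
In Python, from workcell import robot gives the robot as it stands.
- The arm moves only by the tool send_rows, never from a script. Its arguments are lists of equal length, an entry for each row: "delta_pos": the shift along the tool's x, y, z in cm, a list of three; "twist": the turn about the tool's z in rad. A call has 1 to 10 rows; each row shifts and turns the commanded pose from where the row before left it, along the tool's axes as they then stand; what a row does not reach is not made up. A row lasts 1/12 s, in which the tool goes at most 41.7 mm and 7.16 degrees, less where a joint would pass 70% of its speed; a pose out of reach is approached as far as the arm can. A call is refused whole if a number of a shift passes 4.17 or a number of a turn 0.125, either way. A call with a gripper value outside its range is refused whole. "hand" is the opening, from 0 (shut) to 1 (fully open), set as the call begins (left out, the last holds). The fingers move at their own pace and stop on an object; the grip force is fixed at half the most. Time passes only in rows, so rows that do not move let the fingers close. It gives the time, the measured TCP pose, the force, the opening and the grip force at its end, in the units of the state.
- robot.sense(): the state, without advancing time (a new reading comes with each control period).
- robot.camera(name): name is "scene" or "top" or "wrist"; returns a dict with "pixels" (384x512x3 uint8, red, green, blue), "range_z" (384x512 float32, m along the optical axis (not along the pixel's ray), 0 where there is no reading), "mtx" (3x3 intrinsics, pixels), "eye" and "rotation" of the camera in the world; the wrist camera has in their place "hand_eye" (4x4, takes a point from camera to tool coordinates, whose origin is the TCP and whose axes are the flange's). Camera axes: x right, y up, looking along -z (the intrinsics and any distortion apply to the point x, -y, -z); pixel columns grow to the right and rows downward; lengths in m; the calibration is good to about 2 mm. A picture is of the moment at which its call begins: read the wrist's pose just before it.
- robot.sign_off(): hands the job in; it is judged then, once.
The state is a dict: "time_s": time; "qpos": joint angles; "dq": joint speeds; "joint_efforts": joint torques, N m; "position": TCP position; "ee_rot": TCP orientation; "force": force on the tool from outside, world axes, zero at the start; "moment": the same for the moment, N m; "width": opening from 0.0 (shut) to 1.0 (fully open); "grip_force": force on a finger pad.
Only numpy, scipy, OpenCV 4.12 (cv2) and the standard library are available. Lean on these libraries where they do the work, as an engineer would, in place of code of your own. Each camera call takes 0.05 s, during which the arm holds its last target. There are 200 camera calls.

## Working session

There is one attempt and no reset: what is moved stays moved. The work goes in short steps, Python scripts to look and compute and a tool call to move; the robot and the scene stay as the last step left them, time stands still between calls to the robot, and variables do not carry over. Pictures are saved under pics/ and viewed, at most 10 in all, crops included, and the job is handed in when it is done.

Besides the shell and the picture viewer there is one more tool, called by a JSON object that holds its "fn" and its "kwargs", one argument or row to a line. send_rows: Moves the arm, as the interface text tells. Its arguments: {"type":"object","properties":{"delta_pos":{"type":"array"},"twist":{"type":"array"},"hand":{"type":"number"}},"required":["delta_pos","twist"]}

```bash
mkdir -p pics; ls
cat > h.py <<'E'
import numpy as np, cv2
from workcell import robot
def cloud(c):
    h,w=c["range_z"].shape; z=c["range_z"].astype(float)
    u,v=np.meshgrid(np.arange(w),np.arange(h)); K=c["mtx"]
    p=np.stack([(u-K[0,2])/K[0,0]*z,-(v-K[1,2])/K[1,1]*z,-z],-1)
    P=p@np.array(c["rotation"]).T+np.array(c["eye"]); P[z==0]=np.nan
    return P
def save(c,n): cv2.imwrite(n,c["pixels"][:,:,::-1])
E
python3 - <<'E'
from h import *
s=robot.sense(); print({k:np.round(v,3) for k,v in s.items()}, robot.tip_reach)
for n in("top","scene"):
    c=robot.camera(n); save(c,f"pics/{n}0.png"); np.savez(f"{n}0.npz",**c); print(n,c["eye"],np.round(c["rotation"],2).tolist())
E
```

```text
pics
{'time_s': np.float64(0.0), 'qpos': array([-1.281,  0.494,  1.346, -0.   ,  1.302, -0.095]), 'dq': array([-0.   , -0.002,  0.   , -0.001,  0.001, -0.   ]), 'joint_efforts': array([-7.0000e-03, -8.8217e+01, -3.8387e+01, -1.0000e-03,  1.0000e-02,
        0.0000e+00]), 'position': array([ 0.235, -0.579,  0.25 ]), 'ee_rot': array([-3.14 , -0.   ,  0.386]), 'force': array([-0.374, -0.142,  0.055]), 'moment': array([ 0.021,  0.004, -0.028]), 'grip_force': np.float64(0.0), 'width': np.float64(1.0)} 0.019
top [0.3425352  0.05902486 1.54861676] [0.17, -0.02, -1.55]
scene [ 1.15286947 -0.31909095  0.80515211] [0.74, 0.01, 0.99]
```

View pics/top0.png

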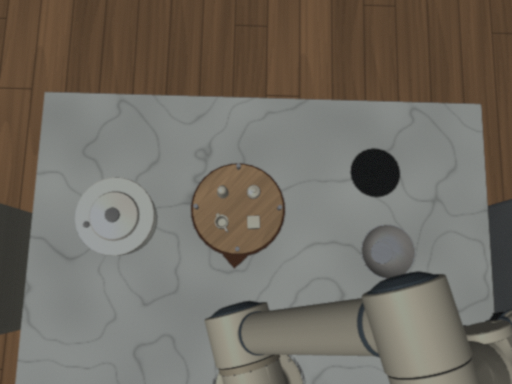

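View pics/scene0.png

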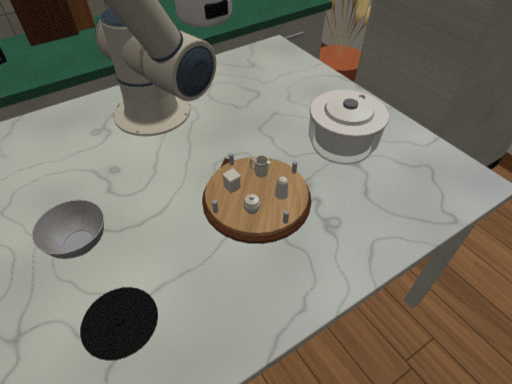

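The top view shows the jug at about (222,223) with its handle, left of the nose at (235,266). The caddy is at (253,222), the pot at (253,191) and the shaker at (222,191). The studs are at the front (236,249), left (196,208), back (238,165) and right (281,208). The scene view agrees, with the jug at (261,166).

```bash
sed -i 's/np.array(c\["rotation"\]).T/Rotation.from_euler("xyz",c["rotation"]).as_matrix().T/; 1a from scipy.spatial.transform import Rotation' h.py
python3 - <<'E'
from h import *
import cv2
for n in("top","scene"):
    c=np.load(n+"0.npz"); P=cloud(c); z=P[...,2]
    near=(np.hypot(P[...,0]-.6,P[...,1]-.1)<.25) if n=="top" else np.ones_like(z,bool)
    print(n,"counter z",np.nanmedian(z[np.abs(z)<.02]))
    def clus(lo,hi,mn,reg=None):
        m=((z>lo)&(z<hi)); 
        if reg is not None: m&=reg
        k,l,st,ce=cv2.connectedComponentsWithStats(m.astype(np.uint8))
        for i in range(1,k):
            if st[i,4]>=mn: q=P[l==i]; print("  ",lo,ce[i].round(),st[i,4],((q.max(0)+q.min(0))/2).round(3),q.mean(0).round(3),(q.max(0)-q.min(0)).round(3))
    clus(.028,.042,300)
    hs=cv2.cvtColor(c["pixels"],cv2.COLOR_RGB2HSV)
    d=(z>.028)&(z<.042); k,l,st,ce=cv2.connectedComponentsWithStats(d.astype(np.uint8)); 
    x0=P[l==1+np.argmax(st[1:,4])].mean(0)
    clus(.05,.115,3,np.hypot(P[...,0]-x0[0],P[...,1]-x0[1])<.16)
    clus(.006,.016,5,np.hypot(P[...,0]-x0[0],P[...,1]-x0[1])<.21)
c=np.load("top0.npz"); cv2.imwrite("pics/crop.png",cv2.resize(c["pixels"][150:280,180:300,::-1],None,fx=4.5,fy=4.5,interpolation=cv2.INTER_CUBIC))
E
```

```text
top counter z -0.001092774683090214
   0.028 [237. 209.] 5347 [0.56  0.081 0.035] [0.558 0.081 0.035] [0.288 0.284 0.014]
   0.028 [389. 251.] 375 [ 0.432 -0.392  0.035] [ 0.434 -0.405  0.034] [0.142 0.144 0.014]
   0.05 [238. 166.] 19 [0.692 0.083 0.065] [0.691 0.082 0.071] [0.014 0.01  0.024]
   0.05 [222. 191.] 103 [0.607 0.13  0.077] [0.605 0.13  0.085] [0.031 0.032 0.052]
   0.05 [253. 192.] 148 [0.609 0.033 0.076] [0.607 0.032 0.077] [0.041 0.041 0.039]
   0.05 [195. 206.] 20 [0.559 0.212 0.07 ] [0.558 0.212 0.071] [0.012 0.012 0.025]
   0.05 [279. 207.] 21 [ 0.562 -0.051  0.065] [ 0.561 -0.051  0.071] [0.012 0.013 0.028]
   0.05 [221. 222.] 115 [0.507 0.13  0.074] [0.509 0.129 0.081] [0.056 0.041 0.047]
   0.05 [253. 222.] 160 [0.511 0.03  0.074] [0.51  0.03  0.085] [0.038 0.038 0.042]
   0.05 [236. 249.] 17 [0.428 0.079 0.066] [0.427 0.079 0.072] [0.012 0.009 0.025]
   0.006 [218. 169.] 45 [0.688 0.142 0.011] [0.693 0.146 0.011] [0.047 0.101 0.01 ]
   0.006 [245. 164.] 6 [0.711 0.059 0.008] [0.711 0.058 0.009] [0.004 0.013 0.004]
   0.006 [255. 167.] 19 [0.7   0.025 0.011] [0
[... 656 characters left out ...]
075] [0.056 0.041 0.044]
   0.05 [294. 166.] 44 [0.56  0.21  0.064] [0.561 0.209 0.066] [0.013 0.012 0.027]
   0.05 [231. 179.] 287 [0.513 0.03  0.071] [0.517 0.026 0.077] [0.04  0.04  0.041]
   0.05 [282. 186.] 198 [0.611 0.127 0.076] [0.616 0.124 0.078] [0.032 0.029 0.05 ]
   0.05 [251. 203.] 253 [0.612 0.03  0.072] [0.617 0.026 0.073] [0.041 0.042 0.043]
   0.05 [214. 205.] 48 [ 0.562 -0.053  0.064] [ 0.564 -0.054  0.067] [0.013 0.013 0.026]
   0.05 [285. 215.] 53 [0.693 0.08  0.064] [0.694 0.079 0.067] [0.014 0.013 0.028]
   0.006 [225. 162.] 38 [0.384 0.077 0.012] [0.385 0.079 0.012] [0.023 0.033 0.005]
   0.006 [256. 226.] 888 [0.579 0.074 0.011] [0.647 0.022 0.011] [0.27  0.297 0.01 ]
```

View pics/crop.png

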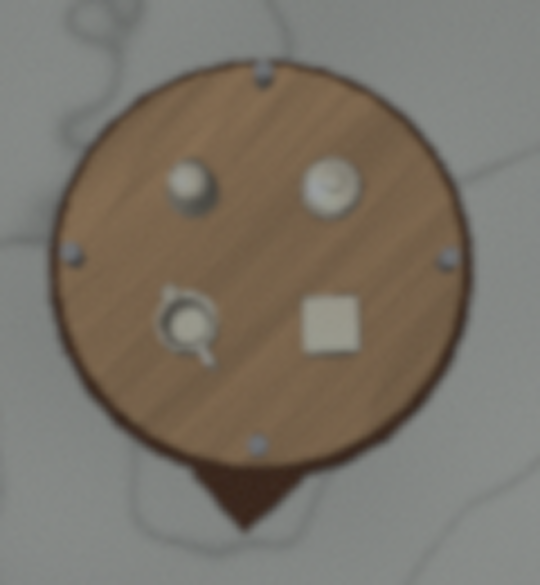

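Run:
```python
from h import *
c=np.load("top0.npz");P=cloud(c);C=np.array([.561,.0795])
for n in("top","scene"):
    c=np.load(n+"0.npz");P=cloud(c); d=P[...,:2]-C; r=np.hypot(d[...,0],d[...,1])
    m=(P[...,2]>.006)&(P[...,2]<.018)&(r>.16)&(r<.2)&(d[...,0]<-.1)
    q=d[m]; print(n,m.sum(),"tip",(q[np.argmax(np.hypot(*q.T))]+C).round(3),"mean ang",np.degrees(np.arctan2(*q.mean(0)[::-1])).round(1),"max r",np.hypot(*q.T).max())
```

```text
top 125 tip [ 0.392 -0.026] mean ang 178.5 max r 0.1995192848570624
scene 39 tip [0.372 0.088] mean ang 179.9 max r 0.18886554796619562
```

{"fn": "send_rows", "kwargs": {
  "delta_pos": [
    [0,0,0],
    [0,0,0],
    [0,0,0],
    [0,0,0],
    [2,-3,0],
    [2,-3,0],
    [2,-3,0],
    [2,-3,0],
    [2,-3,0],
    [2,-3,0]
  ],
  "twist": [0.0965,0.0965,0.0965,0.0965,0,0,0,0,0,0],
  "hand": 0
}}

```text
time_s: 0.93
position: [0.3557, -0.3974, 0.2501]
ee_rot: [-3.141, 0.0, -0.001]
force: [-0.2, -1.8, 0.3]
width: -0.005
grip_force: 0.0
```

Run:
```python
from h import *
C=np.array([.561,.0795])
for n in("top","scene"):
    c=np.load(n+"0.npz");K=c["mtx"];R=Rotation.from_euler("xyz",c["rotation"]).as_matrix()
    h=cv2.cvtColor(c["pixels"],cv2.COLOR_RGB2HSV).astype(int)
    v,u=np.mgrid[:384,:512]; d=np.stack([(u-K[0,2])/K[0,0],-(v-K[1,2])/K[1,1],-np.ones(u.shape)],-1)@R.T
    t=(.012-c["eye"][2])/d[...,2]; Q=(c["eye"]+t[...,None]*d)[...,:2]-C
    r=np.hypot(*np.moveaxis(Q,-1,0)); a=np.degrees(np.arctan2(Q[...,1],Q[...,0]))%360
    m=(h[...,1]>70)&(h[...,2]<130)&(r<.205)&(r>.160)&(abs(a-180)<30)&(abs(cloud(c)[...,2])<.03)
    q=Q[m]; rr=r[m]; print(n,m.sum(),rr.max(),"tip",q[rr>rr.max()-.003].mean(0)+C,"ang tip",a[m][rr>rr.max()-.003].mean(),"mean",np.average(a[m]))
```

```text
top 76 0.1847070733682454 tip [0.37794688 0.08751731] ang tip 177.48789895394793 mean 177.90491283385592
scene 35 0.18831636431893445 tip [0.37359273 0.08496748] ang tip 178.3271248057215 mean 179.7861573668878
```

{"fn": "send_rows", "kwargs": {
  "delta_pos": [
    [0.8,-4,0],
    [0.8,-4,0],
    [0.8,-4,0],
    [0.8,-4,0],
    [0.8,-4,0],
    [0.8,-4,0],
    [0.8,-4,0],
    [0.8,-4,0],
    [0.4,-4,0],
    [0.4,-4,0]
  ],
  "twist": [0,0,0,0,0,0,0,0,0,0]
}}

```text
time_s: 1.77
position: [0.4271, 0.0029, 0.2503]
ee_rot: [3.142, -0.0, -0.0]
force: [1.9, -1.0, -0.5]
width: 0.002
grip_force: 0.0
```

The nose points at about 178° and the jug stands at about 135.7°, so the carousel has to turn about 42° counter-clockwise. I'll go to the +y side of the front stud, lower, and push.

{"fn": "send_rows", "kwargs": {
  "delta_pos": [
    [0,-2.9,0],
    [0,-2.9,0],
    [0,-2.9,0],
    [0,-2.9,0],
    [0,0,2.5],
    [0,0,2.5],
    [0,0,2.5],
    [0,0,2.5],
    [0,0,2.5],
    [0,0,2]
  ],
  "twist": [0,0,0,0,0,0,0,0,0,0]
}}

```text
time_s: 2.6
position: [0.4268, 0.1169, 0.1037]
ee_rot: [3.141, 0.001, -0.0]
force: [1.1, -0.6, -1.0]
width: 0.001
grip_force: 0.0
```

Run:
```python
from h import *
s=robot.sense(); print(s["position"],s["force"],robot.tip_reach)
c=robot.camera("scene"); cv2.imwrite("pics/s1.png",cv2.resize(c["pixels"][100:250,150:350,::-1],None,fx=4,fy=4))
c=robot.camera("wrist"); save(c,"pics/w1.png")
```

```text
[0.42676467 0.11688337 0.10366456] [ 1.05136328 -0.5541383  -0.95443956] 0.019
```

View pics/s1.png

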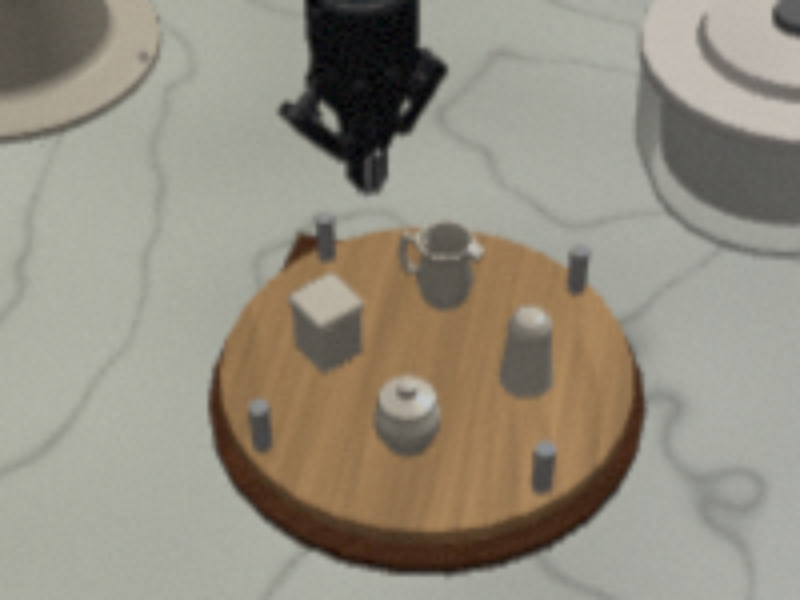

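The shut fingers hang beside the front stud, on the jug's side, and are clear of everything. I'll lower and start the push.

{"fn": "send_rows", "kwargs": {
  "delta_pos": [
    [0,0,1.5],
    [0,0,1.4],
    [0,0,0],
    [0,0.3,0],
    [0,0.3,0],
    [0,0.3,0],
    [0,0.3,0],
    [0,0.2,0],
    [0,0.2,0],
    [0,0,0]
  ],
  "twist": [0,0,0,0,0,0,0,0,0,0]
}}

```text
time_s: 3.53
position: [0.4274, 0.1005, 0.0765]
ee_rot: [-3.142, -0.0, -0.001]
force: [-1.0, -0.2, 0.0]
width: 0.002
grip_force: 0.0
```

{"fn": "send_rows", "kwargs": {
  "delta_pos": [
    [0,0.15,0],
    [-0.03,0.2,0],
    [-0.05,0.33,0],
    [-0.05,0.33,0],
    [-0.05,0.33,0],
    [-0.05,0.33,0],
    [-0.05,0.33,0],
    [-0.05,0.33,0],
    [-0.05,0.33,0],
    [-0.05,0.33,0]
  ],
  "twist": [0,-0.015,-0.025,-0.025,-0.025,-0.025,-0.025,-0.025,-0.025,-0.025]
}}

```text
time_s: 4.37
position: [0.4258, 0.0706, 0.0763]
ee_rot: [-3.142, -0.0, 0.217]
force: [0.8, 0.9, 0.4]
width: 0.002
grip_force: 0.6
```

```bash
cat >> h.py <<'E'
def angs():
    c=robot.camera("scene"); P=cloud(c); z=P[...,2]; C=np.array([.561,.0785])
    d=P[...,:2]-C; r=np.hypot(d[...,0],d[...,1])
    # stud tops from the scene camera: upper part of studs, r 0.12..0.145
    for nm,m in(("stud",(z>.05)&(z<.082)&(r>.12)&(r<.145)),("piece",(z>.055)&(z<.105)&(r<.11))):
        k,l,st,ce=cv2.connectedComponentsWithStats(m.astype(np.uint8))
        for i in range(1,k):
            if st[i,4]>12:
                q=d[l==i]; b=(q.max(0)+q.min(0))/2; print(nm,st[i,4],ce[i].round(),(b+C).round(3),"ang",np.degrees(np.arctan2(b[1],b[0])).round(1),"r",np.hypot(*b).round(3))
    return c
E
python3 - <<'E'
from h import *
c=angs(); s=robot.sense(); print(s["position"],s["ee_rot"],s["force"])
E
```

```text
stud 87 [226. 159.] [0.432 0.063] ang -173.4 r 0.13
stud 40 [287. 161.] [0.532 0.207] ang 102.8 r 0.132
stud 50 [293. 210.] [0.689 0.11 ] ang 13.7 r 0.132
stud 48 [221. 211.] [ 0.59  -0.049] ang -77.2 r 0.131
piece 266 [255. 164.] [0.499 0.115] ang 149.4 r 0.072
piece 278 [231. 182.] [0.524 0.019] ang -122.1 r 0.07
piece 181 [282. 181.] [0.6   0.137] ang 56.6 r 0.07
piece 239 [257. 203.] [0.621 0.041] ang -31.9 r 0.071
[0.42583603 0.07023838 0.07626568] [ 3.14154570e+00 -6.36105207e-05  2.18812223e-01] [ 0.13061351  0.22145252 -0.13091893]
```

{"fn": "send_rows", "kwargs": {
  "delta_pos": [
    [-0.03,0.2,0],
    [-0.05,0.33,0],
    [-0.05,0.33,0],
    [-0.05,0.33,0],
    [-0.05,0.33,0],
    [-0.05,0.33,0],
    [-0.05,0.33,0],
    [-0.05,0.33,0],
    [-0.05,0.33,0],
    [-0.03,0.2,0]
  ],
  "twist": [-0.015,-0.025,-0.025,-0.025,-0.025,-0.025,-0.025,-0.025,-0.025,-0.015]
}}

```text
time_s: 5.25
position: [0.4309, 0.0404, 0.0763]
ee_rot: [-3.142, 0.0, 0.446]
force: [0.5, 1.5, 0.7]
width: 0.0
grip_force: 0.7
```

Run:
```python
from h import *
c=angs(); s=robot.sense(); print(s["position"],s["ee_rot"],s["force"])
```

```text
stud 43 [279. 156.] [0.503 0.198] ang 116.0 r 0.133
stud 88 [219. 164.] [0.439 0.034] ang -160.0 r 0.13
stud 50 [300. 203.] [0.679 0.136] ang 26.2 r 0.131
stud 48 [230. 216.] [ 0.618 -0.039] ang -64.3 r 0.131
piece 269 [249. 164.] [0.494 0.099] ang 162.7 r 0.071
piece 179 [281. 177.] [0.586 0.143] ang 69.0 r 0.069
piece 273 [231. 186.] [0.539 0.013] ang -108.2 r 0.069
piece 233 [263. 202.] [0.629 0.054] ang -19.5 r 0.072
[0.431048   0.04018645 0.07627991] [ 3.14153105e+00 -7.87749906e-05  4.46797584e-01] [ 0.00701784 -0.22525345 -0.22135113]
```

{"fn": "send_rows", "kwargs": {
  "delta_pos": [
    [-0.03,0.2,0],
    [-0.04,0.35,0],
    [-0.04,0.4,0],
    [-0.04,0.45,0],
    [-0.04,0.45,0],
    [-0.04,0.45,0],
    [-0.04,0.45,0],
    [-0.04,0.45,0],
    [-0.04,0.4,0],
    [-0.03,0.25,0]
  ],
  "twist": [-0.015,-0.026,-0.03,-0.034,-0.034,-0.034,-0.034,-0.034,-0.03,-0.02]
}}

```text
time_s: 6.13
position: [0.4484, 0.0061, 0.0762]
ee_rot: [-3.141, 0.0, 0.737]
force: [-2.5, 0.5, -1.2]
width: -0.001
grip_force: 0.7
```

Run:
```python
from h import *
c=angs(); s=robot.sense(); print(s["position"],s["ee_rot"],s["force"])
```

```text
stud 44 [267. 153.] [0.472 0.176] ang 132.2 r 0.132
stud 77 [212. 174.] [0.457 0.001] ang -143.1 r 0.13
stud 46 [304. 193.] [0.659 0.168] ang 42.5 r 0.133
stud 52 [244. 221.] [ 0.649 -0.019] ang -47.9 r 0.131
piece 275 [243. 166.] [0.49  0.079] ang 179.9 r 0.071
piece 177 [278. 173.] [0.565 0.146] ang 86.5 r 0.068
piece 264 [234. 191.] [0.556 0.009] ang -94.1 r 0.069
piece 232 [270. 200.] [0.632 0.075] ang -2.9 r 0.071
[0.44879249 0.00587405 0.07624865] [3.14154526e+00 5.25685899e-05 7.38397314e-01] [ 0.38993736  0.07544022 -1.02487464]
```

The carousel has turned 42.3°, putting the jug at about 178°, on the nose line. I'll back off and lift clear.

{"fn": "send_rows", "kwargs": {
  "delta_pos": [
    [-0.2,-0.3,0],
    [-0.3,-0.3,0],
    [-0.5,-0.2,0],
    [-0.2,0,-1],
    [0,0,-2.5],
    [0,0,-2.5],
    [0,0,-3],
    [0,0,-3],
    [0,0,-3],
    [0,0,0]
  ],
  "twist": [0,0,0,0,0,0,0,0,0,0]
}}

```text
time_s: 7.02
position: [0.4357, 0.004, 0.2308]
ee_rot: [3.136, -0.004, 0.736]
force: [1.9, -0.7, 0.7]
width: -0.0
grip_force: 0.0
```

Run:
```python
from h import *
c=angs(); cv2.imwrite("pics/s2.png",cv2.resize(c["pixels"][100:250,150:350,::-1],None,fx=4,fy=4))
```

```text
stud 40 [267. 153.] [0.471 0.176] ang 132.9 r 0.133
stud 44 [210. 176.] [ 0.465 -0.01 ] ang -137.2 r 0.131
stud 46 [304. 193.] [0.657 0.168] ang 42.9 r 0.132
stud 53 [244. 221.] [ 0.65  -0.017] ang -47.1 r 0.131
piece 272 [243. 166.] [0.49  0.077] ang -178.6 r 0.071
piece 177 [278. 173.] [0.566 0.146] ang 86.2 r 0.068
piece 269 [234. 192.] [0.558 0.009] ang -92.8 r 0.07
piece 233 [270. 200.] [0.632 0.077] ang -1.6 r 0.071
```

View pics/s2.png

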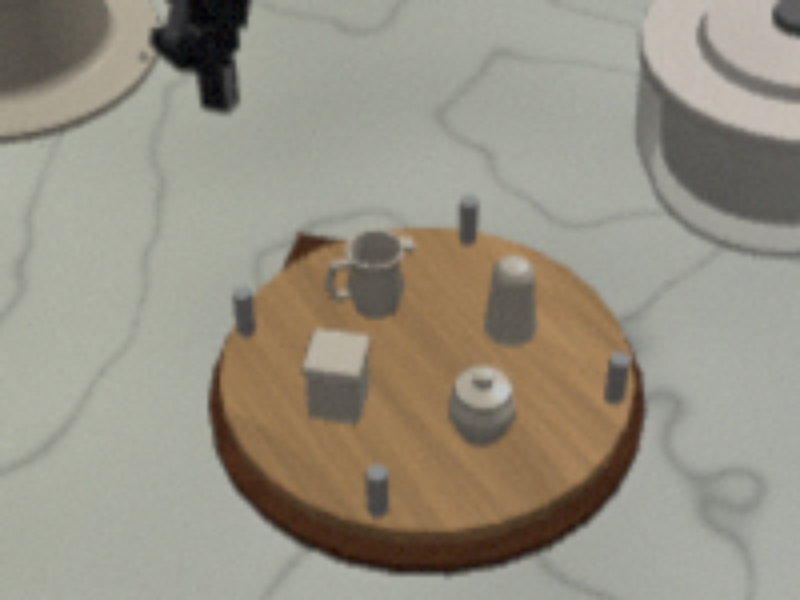

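The jug stands in line with the nose, at about 178° against a nose direction of about 178°. All four pieces are upright and the arm is clear.

```bash
python3 -c "
from h import *
print(robot.sign_off())"
```

```text
the job is handed in; nothing more can be done
None
```

The carousel is turned about 43° counter-clockwise and at rest with the jug in line with the nose to within about 1–2° by my measurements; all four pieces are upright and in place, the arm is clear, and the job was handed in at about 7 s with no verdict returned.

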